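Enter the code on the tool case lock

ROBOT

A 6-joint arm with a two-finger parallel gripper is mounted at the origin on the work surface. World frame = base frame: x ahead of the robot, y to its left, z up, the work surface at z = 0. Lengths are in mm, angles in degrees, forces in N, time in s.
With the tool pointing down it reaches from about 300 to 875 mm from the base axis. Payload 6.4 kg.
Tool frame: the origin (TCP) lies at the very end of the fingers, on their centre line; the grasp point (between the pads) lies 19 mm behind it; z points along the fingers, y is the line along which they close (so a half turn about z gives the same grasp; the last joint's range is limited). The gripper opens to 85 mm and grips with 20 to 120 N. Pads are 22 mm wide; open, the fingers measure 114 mm over their backs; the gripper's body (76 mm by 85 mm) begins 54 mm behind the grasp point. The pads swing forward as they close: fully open they stand 13 mm farther back than shut.
Start: joints at [-87.852, 10.359, 92.074, -0, 77.567, -11.82], TCP at [138.816, -558.007, 231.288] pointing down, gripper open.
Joint ranges: [-171.53, 171.53], [-51.25, 118.39], [17.06, 147.69], [-65.23, 245.23], [0, 150.52], [-178.68, 178.68]. Speed limits (degrees/s): [147.25, 147.25, 172.46, 180, 180, 180].

INTERFACE

Orientations are given as a 3x3 rotation matrix whose columns are the frame's x, y, z axes.
In Python, from rig import robot, cams, job gives the robot as it stands. The module is installed in compiled form; this text tells all that it offers.
- The arm moves only by the shell command python3 -m pendant 'ROWS' [FORCE]. ROWS is JSON, one flat list of numbers, 7 for each row, row after row: the finger opening in cm, from 0 to 8.54, then the shift along the world's x, y, z in cm, then the turn, a rotation vector about the world's x, y, z in units of 6 degrees (1.0 is 6 degrees). A call has 1 to 12 rows; each row is the pose to reach, as a shift and turn from the pose commanded when the call began; what a row does not reach only later rows make up. A row lasts 1/12 s, in which the tool goes at most 41.7 mm and 7.16 degrees, less where a joint would pass 70% of its speed; a pose out of reach is approached as far as the arm can. A call with a gripper value outside its range is refused whole. The fingers move at their own pace and stop on an object; FORCE is the grip in N (left out, the last holds). Time passes only in rows, so rows that repeat a pose let the fingers close. It gives the time, the measured TCP pose, the force, the opening and the grip force at its end, in the units of the state.
- robot.sense(): the state, without advancing time (a new reading comes with each control period).
- cams.capture(name): name is "scene" or "top"; returns the picture (420x560x3 uint8, red, green, blue); there is no depth.
- cams.get_calibration(name): a dict with "K" (3x3 intrinsics, pixels), "R" (3x3) and "t" (3): a world point X has camera coordinates R X + t. Camera axes: x right, y down, z forward; pixel columns grow to the right and rows downward; lengths in mm; the calibration is good to about 2 mm. A picture is of the moment at which its call begins. get_calibration takes no time and is no camera call.
- job.close_job(): hands the job in; it is judged then, once.
The state is a dict: "t": time; "joint_positions": joint angles; "dq": joint speeds; "effort": joint torques, N m; "eef_pos": TCP position; "tool_rot": TCP orientation; "contact_force": force on the tool from outside, world axes, zero at the start; "wrist_torque": the same for the moment, N m; "finger_gap": opening from 0.0 (shut) to 1.0 (fully open); "gripper_force": force on a finger pad.
Only numpy, scipy, OpenCV 4.12 (cv2) and the standard library are available. Lean on these libraries where they do the work, as an engineer would, in place of code of your own. Each camera call takes 0.05 s, during which the arm holds its last target. There are 200 camera calls.

TASK

Work the push-key lock on the lid of the orange case with your fingertips: lightly tap the large round key, then the square key, pressing each at least halfway down and letting it spring back up, then push the long bar key down and finish while still holding it at least halfway down, lightly. Press only one key at a time and leave the small round key (reset) alone. Do not lift or shift the case, or the spanner, clamp, door handle and hex key around it.

Things in the scene. Friction and masses are not known exactly. Their poses are not given: they have to be found in the camera images.
- case: Orange plastic tool case lying flat and loose on the table, yaw varies, about 1.5 kg, 200 (x) x 300 (y) x 75 (z) mm; origin at the centre of its underside, z up. Black carrying handle out 37 mm on its -x side. In mid-lid a black panel 140 x 166 mm, its top 79 mm above the table, with four white keys standing 14 mm above it, 33 mm or more clear of each other. Press on it with less than 20 N.
- round_top (a point): Centre of the top face of the large round key, a 30 mm disc, 93 mm above the table when up; moves down with the key. z up. Sprung: begins to move at about 2 N, half down at 4.5 N, fully down (9 mm) at 7 N, springs back up by itself.
- square_top (a point): Centre of the top face of the square key, 27 x 27 mm, 93 mm above the table when up; moves down with the key. z up. Spring as the round key.
- bar_top (a point): Centre of the top face of the long bar key, 18 (x) x 64 (y, along the bar) mm, 93 mm above the table when up; moves down with the key. z up. Spring as the round key.
- small_top (a point): Centre of the top face of the small round reset key, a 16 mm disc, 93 mm above the table when up. Not to be pressed.
- round (a joint): Travel of the large round key, which stands at (x, y) = (36, 40) mm in the case frame. The joint is 0 when the key is up and grows to 0.009 (m) fully down.
- square (a joint): Travel of the square key, which stands at (x, y) = (36, -40) mm in the case frame. The joint is 0 when the key is up and grows to 0.009 (m) fully down.
- bar (a joint): Travel of the long bar key, which stands at (x, y) = (-36, 36) mm in the case frame. The joint is 0 when the key is up and grows to 0.009 (m) fully down.
- small (a joint): Travel of the small round reset key, which stands at (x, y) = (-36, -40) mm in the case frame. The joint is 0 when the key is up and grows to 0.009 (m) fully down.
- spanner: Small steel spanner, 140 mm long (x), lying loose on the lid of the case beside the lock panel, on the case's +y side, under 15 mm thick. Leave alone.
- clamp: Blue plastic spring clamp, about 110 mm long (y) and 24 mm high, lying loose on the table beside the case on its +x side; origin at the middle of its underside. Leave alone.
- handle: Chrome door handle on a 150 (x) x 40 (y) mm backplate, 59 mm high, standing loose on the table beside the case on its +y side; origin at the centre of its underside. Leave alone.
- hexkey: L-shaped steel hex key, 110 mm long (x), 7 mm thick, lying among the wooden pegs (49 mm high) of a grey pegboard tray to the robot's right. Leave alone.

How it is judged:
By the outcome, as a careful person would: the job done as asked, in the order asked, and still so for the second after the job is handed in, while the arm keeps its last pose, push and grip.
It also fails if it takes over 35 s, if anything falls off the work surface, if the arm or the gripper's body presses on something with over 40 N, if the wrist force passes 120 N, or if a joint passes its speed limit or range.

## Working session

There is one attempt and no reset: what is moved stays moved. The work goes in short steps, Python scripts to look and compute and a shell command to move; the robot and the scene stay as the last step left them, time stands still between calls to the robot, and variables do not carry over. Pictures are saved under pics/ and viewed, at most 10 in all, crops included, and the job is handed in when it is done.

```bash
mkdir -p pics; python3 - <<'E'
from rig import robot,cams,job
import cv2,numpy as np
for n in("scene","top"):
    im=cams.capture(n); cv2.imwrite(f"pics/{n}0.png",im[:,:,::-1])
    c=cams.get_calibration(n); print(n,np.round(c["K"],1).tolist(),np.round(c["R"],3).tolist(),np.round(c["t"],1).tolist())
s=robot.sense();print(s["t"],s["eef_pos"],np.round(s["tool_rot"],3),s["finger_gap"])
E
```

```text
scene [[424.1, 0.0, 273.2], [0.0, 424.1, 207.5], [0.0, 0.0, 1.0]] [[0.894, 0.448, 0.003], [0.338, -0.672, -0.659], [-0.293, 0.59, -0.752]] [-518.7, -168.6, 1274.7]
top [[489.8, 0.0, 283.0], [0.0, 489.8, 215.6], [0.0, 0.0, 1.0]] [[-0.021, -1.0, -0.001], [-0.98, 0.021, -0.196], [0.196, -0.003, -0.981]] [-67.3, 608.0, 1064.2]
0.1 [ 138.80333348 -557.48472635  230.4913356 ] [[ 0.97   0.241 -0.   ]
 [ 0.241 -0.97   0.002]
 [ 0.    -0.002 -1.   ]] 1.001018014321948
```

View pics/top0.png

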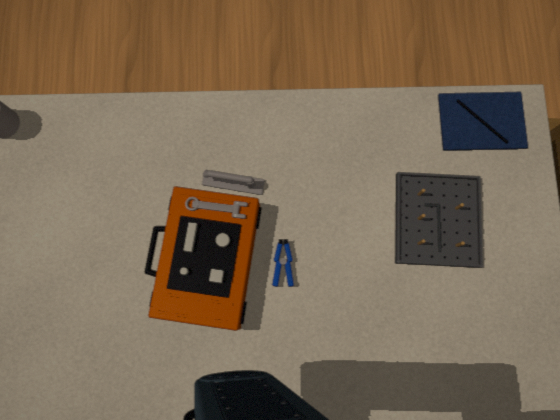

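View pics/scene0.png

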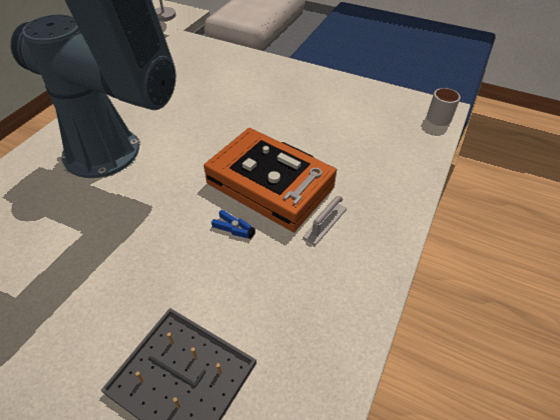

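The top view shows the round key at about (223,240), square (217,275), bar (190,237) and small (183,271). The spanner is at (215,207), the handle at (233,182) and the clamp at (284,263). The scene view shows the same layout.

```bash
cat > h.py <<'E'
from rig import cams
import cv2,numpy as np
NOM={"round":(36,40),"square":(36,-40),"bar":(-36,36),"small":(-36,-40)}
def ray(c,u,v,z):
    d=c["R"].T@np.linalg.inv(c["K"])@[u,v,1]; o=-c["R"].T@c["t"]; return (o+d*(z-o[2])/d[2])[:2]
def keys(n,seeds,z=93):
    im=cams.capture(n); c=cams.get_calibration(n); K,R,t=map(np.array,(c["K"],c["R"],c["t"])); c=dict(K=K,R=R,t=t)
    hsv=cv2.cvtColor(im,cv2.COLOR_RGB2HSV); m=((hsv[...,2]>125)&(hsv[...,1]<110)).astype(np.uint8)
    _,lab,st,ce=cv2.connectedComponentsWithStats(m); out={}
    for k,s in seeds.items():
        i=min(range(1,len(ce)),key=lambda i:np.hypot(*(ce[i]-s))); out[k]=ray(c,*ce[i],z); print(n,k,ce[i].round(1),st[i],out[k].round(1))
    return out,im
def fit(p):
    A=np.array([NOM[k] for k in p],float); B=np.array([p[k] for k in p])
    a,b=A-A.mean(0),B-B.mean(0); th=np.arctan2((a[:,0]*b[:,1]-a[:,1]*b[:,0]).sum(),(a*b).sum())
    Rm=np.array([[np.cos(th),-np.sin(th)],[np.sin(th),np.cos(th)]]); o=B.mean(0)-Rm@A.mean(0)
    print("yaw",np.degrees(th).round(2),"o",o.round(1),"res",(A@Rm.T+o-B).round(1).tolist()); return Rm,o
E
python3 - <<'E'
from h import *
for n,s in(("top",dict(round=(223,240),square=(217,275),bar=(190,237),small=(183,271))),("scene",dict(round=(274,177),square=(249,164),bar=(289,160),small=(266,150)))):
    p,_=keys(n,s); R,o=fit(p)
    for k in NOM: print(k,(R@NOM[k]+o).round(1))
E
```

```text
top round [222.  239.4] [217 234  11  12 108] [549.2  55.7]
top square [215.7 275.4] [210 269  12  13 124] [470.5  69.2]
top bar [189.5 236.5] [185 223  10  28 179] [557.1 127.4]
top small [183.1 270.5] [181 268   6   6  27] [482.6 140.2]
yaw -99.64 o [515.8  98. ] res [[0.0, 0.1], [-0.1, -0.0], [0.2, 0.0], [-0.1, -0.1]]
round [549.3  55.8]
square [470.4  69.2]
bar [557.4 127.4]
small [482.4 140.2]
scene round [273.8 175.3] [268 172  12   8  76] [552.5  57.7]
scene square [248.8 162.5] [243 158  13  10  77] [473.   70.8]
scene bar [288.6 159. ] [278 153  23  13 119] [560.2 129.7]
scene small [265.5 147.5] [263 146   6   4  20] [484.7 143.3]
yaw -99.52 o [518.6 100.2] res [[-0.4, 0.4], [0.2, 0.5], [-0.1, 0.0], [0.3, -0.9]]
round [552.1  58.1]
square [473.2  71.3]
bar [560.  129.8]
small [485.1 142.3]
```

Both views agree to about 2.5 mm, so I average them: round (550.7, 57), square (471.8, 70.3), bar (558.7, 128.6). Next I shut the fingers and travel above the round key.

```bash
python3 -m pendant '[0,41.2,61.5,0,0,0,0, 0,41.2,61.5,0,0,0,0, 0,41.2,61.5,0,0,0,0, 0,41.2,61.5,0,0,0,0, 0,41.2,61.5,0,0,0,0, 0,41.2,61.5,0,0,0,0, 0,41.2,61.5,0,0,0,0, 0,41.2,61.5,0,0,0,0, 0,41.2,61.5,0,0,0,0, 0,41.2,61.5,0,0,0,0, 0,41.2,61.5,0,0,0,0, 0,41.2,61.5,0,0,0,0]' 20
```

```text
t: 1.2
eef_pos: [417.8, -140.6, 231.5]
tool_rot: [[0.97, 0.241, 0.001], [0.241, -0.97, -0.0], [0.0, 0.001, -1.0]]
contact_force: [1.1, -1.9, 0.4]
finger_gap: 0.0
gripper_force: 0.0
```

```bash
python3 -m pendant '[0,13.4,19.9,0,0,0,0, 0,13.4,19.9,0,0,0,0, 0,13.4,19.9,0,0,0,0, 0,13.4,19.9,0,0,0,0, 0,13.4,19.9,0,0,0,0, 0,13.4,19.9,0,0,0,0, 0,13.4,19.9,-4,0,0,0, 0,13.4,19.9,-8,0,0,0, 0,13.4,19.9,-11,0,0,0, 0,13.4,19.9,-12,0,0,0, 0,13.4,19.9,-12,0,0,0]'; python3 - <<'E'
from rig import cams,robot
import cv2,numpy as np
print(robot.sense()["eef_pos"],robot.sense()["contact_force"])
a=cams.capture("scene")[90:240,180:380]; b=cams.capture("top")[160:310,120:320]
cv2.imwrite("pics/c1.png",cv2.resize(np.hstack([a,b])[:,:,::-1],None,fx=2,fy=2,interpolation=3))
E
```

```text
t: 2.12
eef_pos: [548.6, 56.7, 108.2]
tool_rot: [[0.97, 0.241, -0.007], [0.241, -0.97, 0.001], [-0.006, -0.002, -1.0]]
contact_force: [-0.4, -0.6, -0.2]
finger_gap: 0.0
gripper_force: 0.0
[548.59912392  56.71176508 108.16471945] [-0.40497895 -0.55950061 -0.17247282]
```

View pics/c1.png

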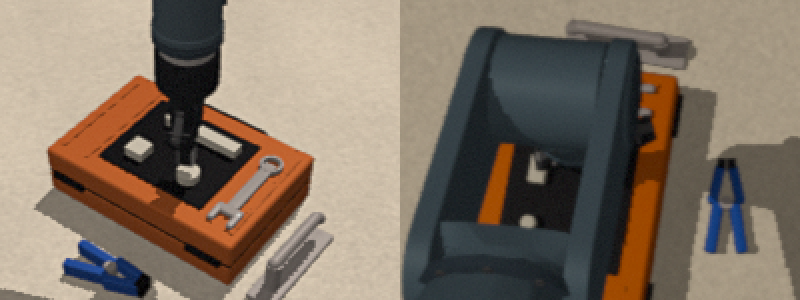

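The left half of the picture shows the shut fingertips just above the round key, with the square key and bar clear of them. Now I descend in small steps.

```bash
python3 -m pendant '[0,0,0,-1.0,0,0,0, 0,0,0,-1.6,0,0,0, 0,0,0,-2.1,0,0,0, 0,0,0,-2.1,0,0,0, 0,0,0,-2.1,0,0,0]'; python3 -m pendant '[0,0,0,-0.1,0,0,0, 0,0,0,-0.2,0,0,0, 0,0,0,-0.2,0,0,0, 0,0,0,-0.2,0,0,0]'
```

```text
t: 2.63
eef_pos: [551.7, 56.1, 91.0]
tool_rot: [[0.97, 0.241, 0.001], [0.241, -0.97, -0.0], [0.001, 0.001, -1.0]]
contact_force: [0.3, -0.1, 3.1]
finger_gap: 0.001
gripper_force: 1.4
t: 2.97
eef_pos: [551.7, 56.2, 88.8]
tool_rot: [[0.97, 0.241, 0.001], [0.241, -0.97, -0.0], [0.001, 0.001, -1.0]]
contact_force: [0.9, -2.3, 3.4]
finger_gap: -0.001
gripper_force: 2.1
```

```bash
python3 -m pendant '[0,0,0,-0.15,0,0,0, 0,0,0,-0.25,0,0,0, 0,0,0,-0.25,0,0,0, 0,0,0,-0.25,0,0,0]'; python3 - <<'E'
from rig import cams,robot
import cv2
print(robot.sense()["contact_force"]);a=cams.capture("scene")[120:220,210:350]
print(robot.sense()["contact_force"]);cv2.imwrite("pics/c2.png",cv2.resize(a[:,:,::-1],None,fx=5,fy=5,interpolation=2))
E
```

```text
t: 3.3
eef_pos: [551.7, 56.2, 86.1]
tool_rot: [[0.97, 0.241, 0.001], [0.241, -0.97, -0.0], [0.001, 0.001, -1.0]]
contact_force: [1.2, -1.7, 5.5]
finger_gap: -0.001
gripper_force: 2.8
[ 1.21278027 -1.69952613  5.50939217]
[ 1.89137535 -2.00281678  5.42078173]
```

View pics/c2.png

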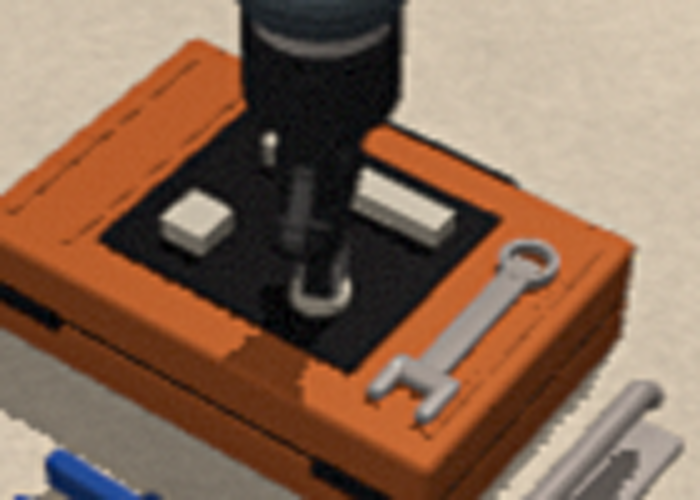

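The crop shows the round key (320,295) sunk well down under the fingertips at 5.5 N and about 6.7 mm of travel. I release it and go to the square key.

```bash
python3 -m pendant '[0,0,0,-0,0,0,0, 0,0,0,1.5,0,0,0, 0,0,0,3,0,0,0, 0,-4,0.65,3,0,0,0, 0,-7.9,1.3,3,0,0,0, 0,-7.9,1.3,3,0,0,0, 0,-7.9,1.3,1.5,0,0,0, 0,-7.9,1.3,0.9,0,0,0, 0,-7.9,1.3,0.9,0,0,0]'; python3 -m pendant '[0,0,0,-0.3,0,0,0, 0,0,0,-0.5,0,0,0, 0,0,0,-0.7,0,0,0, 0,0,0,-0.9,0,0,0, 0,0,0,-0.9,0,0,0, 0,0,0,-0.9,0,0,0]'; python3 - <<'E'
from rig import cams,robot
import cv2
print(robot.sense()["contact_force"]);a=cams.capture("scene")[120:220,210:350]
print(robot.sense()["contact_force"]);cv2.imwrite("pics/c3.png",cv2.resize(a[:,:,::-1],None,fx=5,fy=5,interpolation=2))
E
```

```text
t: 4.1
eef_pos: [470.3, 69.8, 93.0]
tool_rot: [[0.97, 0.241, -0.004], [0.241, -0.97, 0.001], [-0.004, -0.002, -1.0]]
contact_force: [-1.6, 0.0, 0.6]
finger_gap: -0.002
gripper_force: 0.9
t: 4.6
eef_pos: [472.1, 69.5, 85.9]
tool_rot: [[0.97, 0.241, -0.001], [0.241, -0.97, 0.0], [-0.001, -0.0, -1.0]]
contact_force: [-4.0, 1.0, 6.2]
finger_gap: 0.003
gripper_force: 2.8
[-3.99084532  0.96081627  6.2158831 ]
[-4.22051993  0.24880132  5.98657589]
```

View pics/c3.png

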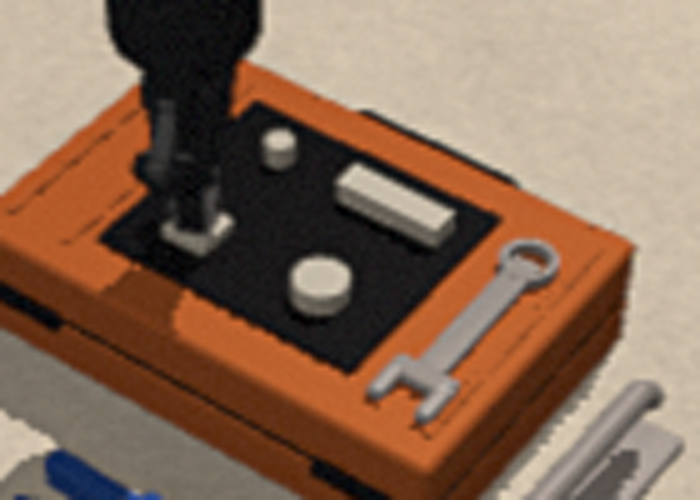

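The square key (197,232) is down at about 6 N. The round key is back up at (320,285) and the case hasn't moved. I go on to the bar, settling above it before pressing.

```bash
python3 -m pendant '[0,0,0,1.5,0,0,0, 0,0,0,3,0,0,0, 0,3,2,3,0,0,0, 0,6,4,3,0,0,0, 0,8.7,5.8,3,0,0,0, 0,8.7,5.8,3,0,0,0, 0,8.7,5.8,3,0,0,0, 0,8.7,5.8,1.6,0,0,0, 0,8.7,5.8,1.2,0,0,0, 0,8.7,5.8,1.2,0,0,0, 0,8.7,5.8,1.2,0,0,0, 0,8.7,5.8,1.2,0,0,0]'; python3 -m pendant '[0,0,0,-0.4,0,0,0, 0,0,0,-0.6,0,0,0, 0,0,0,-0.8,0,0,0, 0,0,0,-1.0,0,0,0, 0,0,0,-1.2,0,0,0, 0,0,0,-1.2,0,0,0, 0,0,0,-1.2,0,0,0, 0,0,0,-1.2,0,0,0]'; python3 - <<'E'
from rig import cams,robot
import cv2
print(robot.sense()["contact_force"]);a=cams.capture("scene")[120:220,210:350]
print(robot.sense()["contact_force"],robot.sense()["eef_pos"]);cv2.imwrite("pics/c4.png",cv2.resize(a[:,:,::-1],None,fx=5,fy=5,interpolation=2))
E
```

```text
t: 5.65
eef_pos: [559.1, 127.0, 98.3]
tool_rot: [[0.971, 0.241, 0.0], [0.241, -0.971, -0.0], [0.0, 0.0, -1.0]]
contact_force: [-0.3, -0.2, 0.7]
finger_gap: -0.001
gripper_force: 0.0
t: 6.32
eef_pos: [559.5, 127.3, 86.2]
tool_rot: [[0.97, 0.242, 0.001], [0.242, -0.97, -0.0], [0.001, 0.0, -1.0]]
contact_force: [-1.0, -1.0, 5.7]
finger_gap: 0.003
gripper_force: 2.7
[-0.97985928 -1.03622879  5.71652867]
[-0.96684343 -1.01781874  5.5256496 ] [559.5233173  127.24226758  86.25696666]
```

View pics/c4.png

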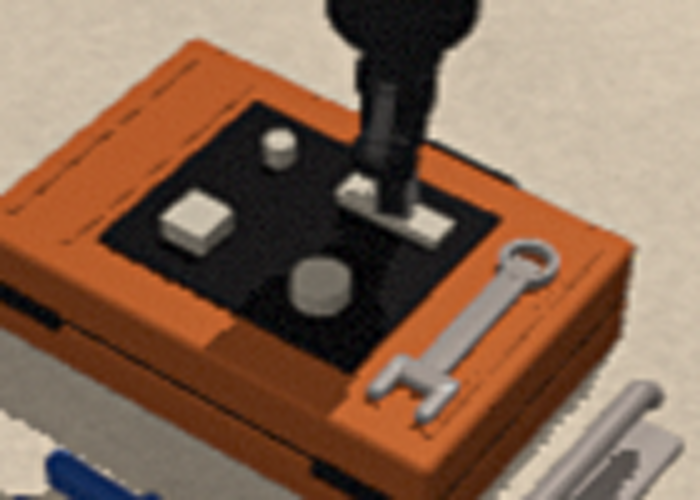

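The bar (395,215) is held down at about 5.6 N and 6.8 mm. The round, square and small keys are all up, and the case and spanner are where they were. I hand in now.

```bash
python3 -c "
from rig import job
print(job.close_job())"
```

```text
the job is handed in; nothing more can be done
None
```

I tapped the round key and then the square key, and each sprang back up. The job was handed in with the bar key held about 6.8 mm down at about 5.6 N, the reset key untouched and no sign of the case or spanner having moved.

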